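# Add a jar to the clamped display rack

## Task

Add the third small jar of chillies, the one of the same size as the two already in the rack, to the row in the display rack: loosen the wing knob of the clamped stop, slide the stop back far enough to make room, and stand the jar upright on the rack between the stop and the other two jars. Then slide the stop up until the three jars stand snug between it and the end block with no gap to rattle in, and tighten the knob again until it is fully home. Leave the wide jar and the slim jar where they stand.

Things in the scene. Friction and masses are not known exactly. Their poses are not given: they have to be found in the camera images.
- rack: Fixed wooden display rack; base 100 (x) x 380 (y) x 12 mm; origin at the centre of its underside, y along the row, z up. Jars stand on the base in a channel 68 mm wide between two guides, 10 mm high above the base, 8 mm thick. The end block (22 mm thick, top 65 mm above the table) closes the +y end, inner face at y = +165 mm; the sliding stop is at the -y side.
- stop (a joint): Slide of the aluminium stop along the rack, m; grows as the stop moves away from the end block (towards -y of the rack), 0 to 0.115. The clear space between end block and stop face is 130 mm + this value. It is clamped while the knob is tight; loose, it slides with about 1 to 2 N and can be moved by the knob.
- stop_face (a point): Middle of the stop's upright face that touches the jars, 30 mm above the rack base; axes as the rack's. The stop is an upright plate 64 mm wide, 8 mm thick, 59 mm high above the base; behind it (towards -y) a carriage block 60 mm wide, reaching 105 mm back, 27 mm high above the base.
- knob (a joint): Angle of the wing knob, rad, 0 to 1.4: 0 is fully tight (wing in line with the rack's y axis), grows anticlockwise seen from above as it loosens; the clamp is free above about 0.85.
- knob_grip (a point): Grip point of the black plastic wing knob, on its vertical axis, 71 mm above the table and 72 mm behind the stop face; the frame turns with the knob. The wing is a bar 46 mm long along this frame's y axis, 12 mm thick along its x axis, reaching from 13 mm below this point to 12 mm above it. It travels with the stop.
- jar: The loose glass jar of chillies to be added, 58 mm diameter, 82 mm high with its brass-coloured lid (lid 54 mm diameter); body straight up to 58 mm. Stands on the table. Origin at the centre of its underside, z up.
- jar_a: Jar of the same kind (58 mm diameter, 82 mm high), in the rack next to the end block. Origin at the centre of its underside.
- jar_b: Jar of the same kind, second in the rack. Origin at the centre of its underside.
- wide_jar: Bystander: wider, lower jar, 80 mm diameter, 85 mm high, on the table. Origin at the centre of its underside.
- slim_jar: Bystander: slim tall jar, 44 mm diameter, 135 mm high, on the table. Origin at the centre of its underside.
Things that resemble listed ones, but are neither listed nor needed, are in the scene too. Leave any pink look-alike of the jar alone. Leave any purple look-alike of the jar_b alone.

How it is judged:
On the way, in this order (a step that is already met when the one before it is completed fails the run):
1. the wing knob is loosened (past 1.0 rad) (value of joint knob above 1 rad), for 0.1 s.
2. the stop is slid back to make room (clear space over 182 mm) (value of joint stop above 0.052 m), for 0.1 s.
3. the third jar stands upright on the rack between the stop and the other jars, let go (x of jar in the frame of rack between -0.009 and 0.009 m and y of jar in the frame of rack between -0.06 and 0.03 m and z of jar in the frame of rack between 0.008 and 0.016 m and angle between jar's own z axis and vertical below 0.1 rad and contact force between the fingers and jar below 0.2 N), for 0.2 s.
4. the stop is slid up snug to the row (clear space under 180 mm; the three jars take 174 mm) (value of joint stop below 0.05 m), for 0.1 s.
5. the wing knob is tightened (below 0.2 rad) (value of joint knob below 0.2 rad), for 0.1 s.
At the end, for the whole second after the job is handed in: All three jars stand upright (within 0.1 rad) on the rack floor between end block and stop, the third one next to the stop; the clear space between end block and stop is under 180 mm (jars 174 mm); the wing knob is tight (below 0.2 rad); everything at rest and let go (value of joint knob below 0.2 rad and value of joint stop between 0.036 and 0.05 m and x of jar in the frame of rack between -0.009 and 0.009 m and y of jar in the frame of rack between -0.02 and 0.03 m and z of jar in the frame of rack between 0.008 and 0.016 m and z of jar_a in the frame of rack between 0.008 and 0.016 m and z of jar_b in the frame of rack between 0.008 and 0.016 m and angle between each of jar, jar_a, jar_b's own z axis and vertical below 0.1 rad and y of each of jar_a, jar_b in the frame of rack above 0.03 m and linear speed of jar below 0.02 m/s); the robot touches nothing.
It fails at once if the wide jar or the slim jar is moved more than 30 mm or tipped (distance of any of wide_jar, slim_jar from where it was at the start of the episode above 0.03 m or angle between any of wide_jar, slim_jar's own z axis and vertical above 0.3 rad).
It fails at once if a jar of the rack is tipped over (angle between any of jar_a, jar_b's own z axis and vertical above 0.5 rad).
It also fails if it takes over 70 s, if anything falls off the work surface, if the arm or the gripper's body presses on something with over 40 N, if the wrist force passes 120 N, or if a joint passes its speed limit or range.

## Robot

A 6-joint arm with a two-finger parallel gripper is mounted at the origin on the work surface. World frame = base frame: x ahead of the robot, y to its left, z up, the work surface at z = 0. Lengths are in m, angles in rad, forces in N, time in s.
With the tool pointing down it reaches from about 0.25 to 0.725 m from the base axis. Payload 4 kg.
Tool frame: the origin (TCP) lies on the centre line of the jaws, within the pads' length; the fingertips stand 25 mm ahead of it and the grasp point (between the pads) lies 6 mm ahead of it; z points along the fingers, x is the direction in which the jaws open and shut, and the axes are right-handed (so a half turn about z gives the same grasp; the last joint's range is limited). The gripper opens to 85 mm and grips with 20 to 120 N. Pads are 22 mm wide; open, the fingers measure 114 mm over their backs; the gripper's body (76 mm by 85 mm) begins 54 mm behind the grasp point. The pads swing forward as they close: fully open they stand 13 mm farther back than shut.
Start: joints at [1.147, 0.241, 0.005, 1.335, 0, 1.571], TCP at [0.206, 0.456, 0.256] pointing down, gripper open.
Joint ranges: [-2.72, 2.72], [-1.05, 1.87], [-1.09, 1.28], [-1.99, 2.15], [-1.42, 1.44], [-3.14, 3.14]. Speed limits (rad/s): [2.79, 2.79, 3.14, 3.14, 3.14, 3.14].

## Interface

Orientations are given as a unit quaternion [x, y, z, w].
In Python, from workcell import bot, imaging, order gives the robot as it stands.
- The arm moves only by the tool carry_out, never from a script. Its argument "moves" is a list of rows, each a list of 5 numbers: the shift along the tool's x, y, z scaled (see below), then the turn about the tool's z scaled (see below), then the opening, from -1 (shut) to 1 (fully open). In form: [[tx, ty, tz, roll, hand], ...]. A call has 1 to 20 rows; each row is the pose to reach, as a shift and turn from the pose commanded when the call began, along the tool's axes at that moment; what a row does not reach only later rows make up. The controller multiplies each number of a shift by 0.1 m and each number of a turn by 90 degrees. A row lasts 1/10 s, in which the tool goes at most 50 mm and 8.59 degrees, less where a joint would pass 70% of its speed; a pose out of reach is approached as far as the arm can. A call with a number of a shift or a turn outside -1 to 1 is refused whole. A call with a gripper value outside its range is refused whole. The fingers move at their own pace and stop on an object; the grip force is fixed at half the most. Time passes only in rows, so rows that repeat a pose let the fingers close. It gives the time, the measured TCP pose, the force and the opening at its end, in the units of the state.
- bot.get_obs(): the state, without advancing time (a new reading comes with each control period).
- imaging.camera(name): name is "scene" or "top" or "wrist"; returns the picture (480x640x3 uint8, red, green, blue); there is no depth.
- imaging.camera_model(name): a dict with "fovy" (degrees; the focal length in pixels is half the picture's height over the tangent of half this angle, whatever the lens; pixels are square), "cx", "cy" (the principal point, pixels), "dist" ([k1, k2, p1, p2, k3] as OpenCV has them; the pictures are not rectified), "eye" and "rotation" of the camera in the world. Camera axes: x right, y up, looking along -z (the intrinsics and any distortion apply to the point x, -y, -z); pixel columns grow to the right and rows downward; lengths in m; the calibration is good to about 2 mm. A picture is of the moment at which its call begins: read the wrist's pose just before it. camera_model takes no time and is no camera call; for the wrist camera it gives the pose at the moment of the call.
- order.job_done(): hands the job in, once; it reports no verdict.
The state is a dict: "clock": time; "joint_pos": joint angles; "joint_vel": joint speeds; "tau": joint torques, N m; "eef_pos": TCP position; "tool_rot": TCP orientation; "ft_force": force on the tool from outside, world axes, zero at the start; "ft_torque": the same for the moment, N m; "grip_width": finger opening in m.
Only numpy, scipy, OpenCV 4.12 (cv2) and the standard library are available. Lean on these libraries where they do the work, as an engineer would, in place of code of your own. Each camera call takes 0.05 s, during which the arm holds its last target.

## Working session

There is one attempt and no reset: what is moved stays moved. The work goes in short steps, Python scripts to look and compute and a tool call to move; the robot and the scene stay as the last step left them, time stands still between calls to the robot, and variables do not carry over. Pictures are saved under pics/ and viewed, and the job is handed in when it is done.

Besides the shell and the picture viewer there is one more tool, called after "Emit:" as name(argument=value, ...) on one line, values as JSON. carry_out: Moves the arm, as the interface text tells. Its arguments: {"type":"object","properties":{"moves":{"type":"array","items":{"type":"array","items":{"type":"number","minimum":-1,"maximum":1}}}},"required":["moves"]}

```bash
mkdir -p pics; ls
python3 - <<'E'
from workcell import bot, imaging, order
import cv2
o=bot.get_obs()
for k,v in o.items(): print(k,v)
for n in ["scene","top","wrist"]:
    print(n,imaging.camera_model(n))
    im=imaging.camera(n); cv2.imwrite(f"pics/{n}0.png",im[:,:,::-1])
E
```

```text
pics
clock 0.0
joint_pos [ 1.14700448e+00  2.41397115e-01  3.69807303e-03  1.33521731e+00
 -6.03160435e-05  1.57079709e+00]
joint_vel [ 0.00038574  0.00016212  0.00201065  0.00148825 -0.00054503 -0.00202035]
tau [ 1.44583595e-03 -3.72314179e+01  2.52409387e+01  1.67535542e-02
  2.56825524e-04 -1.68874131e-06]
eef_pos [0.20537886 0.45521511 0.25541086]
tool_rot [ 8.40005613e-01  5.42576673e-01 -8.74054938e-04  6.00472878e-04]
ft_force [ 0.49239615  0.67483382 -0.28045174]
ft_torque [ 0.03341248  0.01350399 -0.04591335]
grip_width 0.08534512522435833
scene {'fovy': 56.28310374748708, 'cx': 312.09606346546144, 'cy': 249.19217819447638, 'dist': array([0.03830464, 0.        , 0.        , 0.        , 0.        ]), 'eye': array([ 0.90606123, -0.54106903,  0.70945834]), 'rotation': array([0.36591914, 0.09943506, 0.2172282 , 0.8994597 ])}
top {'fovy': 52.543323439364364, 'cx': 318.7916064243551, 'cy': 241.17150273148712, 'dist': array([-0.11674392,  0.        ,  0.        ,  0.        ,  0.        ]), 'eye': array([0.50265269, 0.02105632, 1.02517858]), 'rotation': array([ 0.03608413, -0.04689406, -0.70580518,  0.70593054])}
wrist {'fovy': 62.37164702979448, 'cx': 321.4563114598811, 'cy': 234.99034586632746, 'dist': array([0.0297769, 0.       , 0.       , 0.       , 0.       ]), 'eye': array([0.13434932, 0.48636952, 0.37371202]), 'rotation': array([-0.13050256, -0.08262641,  0.53530833,  0.83041372])}
```

View pics/top0.png

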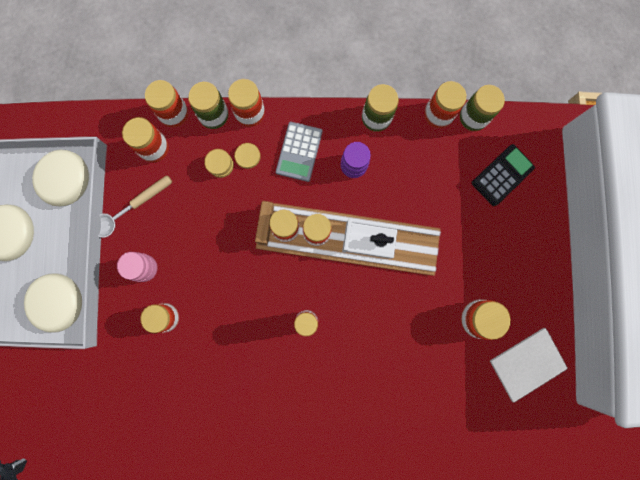

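View pics/scene0.png

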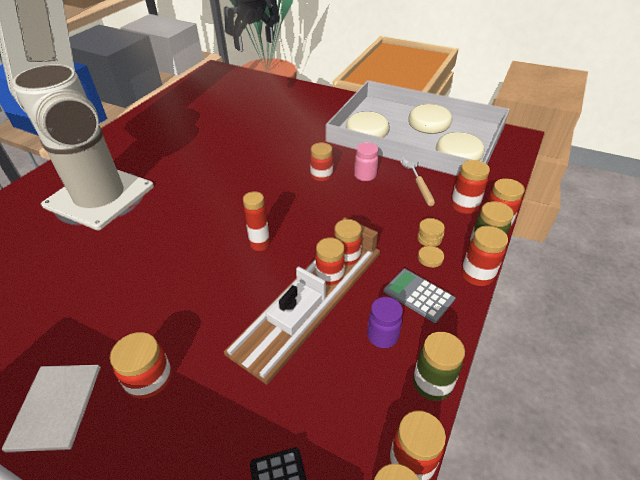

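View pics/wrist0.png

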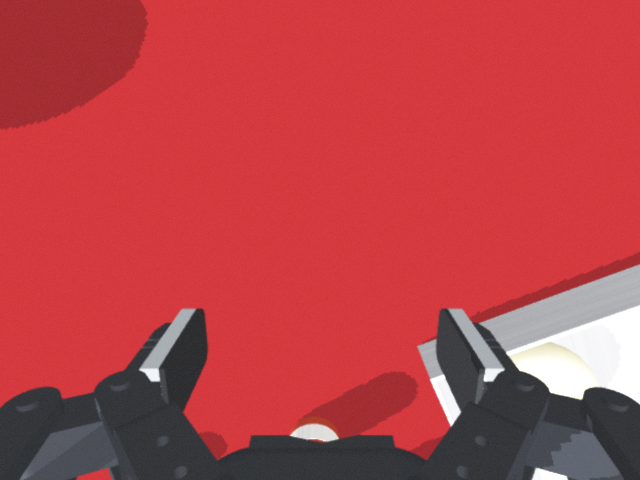

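Candidates for the third jar (top view): red jar with brass lid at (157,319); pink look-alike (137,266); slim jar (306,323); wide jar (489,320); purple look-alike (356,158); big back-row jars (164,96), (245,95), (449,97), (142,133) and green ones. The size and contents point to (157,319). I'll check that in a crop and by measuring.

```bash
cat > h.py <<'E'
import numpy as np, cv2
from scipy.spatial.transform import Rotation as R
def K(m):
    f=240/np.tan(np.radians(m['fovy']/2)); return np.array([[f,0,m['cx']],[0,f,m['cy']],[0,0,1]])
def ray(m,uv):
    p=cv2.undistortPoints(np.array(uv,float).reshape(-1,1,2),K(m),m['dist']).reshape(-1,2)
    d=np.c_[p[:,0],-p[:,1],-np.ones(len(p))]
    return R.from_quat(m['rotation']).apply(d)
def onz(m,uv,z):
    d=ray(m,uv); e=m['eye']; return e+d*((z-e[2])/d[:,2])[:,None]
def proj(m,P):
    P=np.atleast_2d(P); c=R.from_quat(m['rotation']).inv().apply(P-m['eye'])*[1,-1,-1]
    return cv2.projectPoints(c,np.zeros(3),np.zeros(3),K(m),m['dist'])[0].reshape(-1,2)
def tri(ms,uvs):
    A=np.zeros((3,3));b=np.zeros(3)
    for m,uv in zip(ms,uvs):
        d=ray(m,[uv])[0];d/=np.linalg.norm(d);M=np.eye(3)-np.outer(d,d);A+=M;b+=M@m['eye']
    return np.linalg.solve(A,b)
E
python3 - <<'E'
from h import *
from workcell import imaging
m=imaging.camera_model('top')
im=cv2.imread('pics/top0.png'); hsv=cv2.cvtColor(im,cv2.COLOR_BGR2HSV)
mk=cv2.inRange(hsv,(14,90,110),(28,255,255))
n,l,s,c=cv2.connectedComponentsWithStats(mk)
for i in range(1,n):
    if s[i,4]>80:
        cn=cv2.findContours((l==i).astype(np.uint8),0,1)[0][0]
        e=cv2.fitEllipse(cn) if len(cn)>5 else None
        for z in (.082,.085,.094,.135):
            p=onz(m,[e[0]],z)[0]; f=K(m)[0,0]/(m['eye'][2]-z)
            print(s[i,:],np.round(e[0],1),'z',z,np.round(p[:2],4),'dia',np.round(np.array(e[1])/f+1/f,4)) if z in(.082,.094) or s[i,0]>400 or 290<s[i,0]<300 else 0
cv2.imwrite('pics/crops.png',np.hstack([cv2.resize(im[285:350,120:220],None,fx=4,fy=4,interpolation=2),cv2.resize(cv2.imread('pics/scene0.png')[130:195,280:380],None,fx=4,fy=4,interpolation=2)]))
cv2.imwrite('pics/rack.png',cv2.resize(im[190:290,245:450],None,fx=3.9,fy=3.9,interpolation=2))
E
```

```text
[228  79  31  30 707] [243.3  93.6] z 0.082 [0.9184 0.1613] dia [0.0575 0.0595]
[228  79  31  30 707] [243.3  93.6] z 0.094 [0.9132 0.1595] dia [0.0568 0.0587]
[145  80  31  30 714] [159.8  94.6] z 0.082 [0.9185 0.335 ] dia [0.0575 0.0601]
[145  80  31  30 714] [159.8  94.6] z 0.094 [0.9132 0.331 ] dia [0.0568 0.0593]
[436  81  30  30 672] [450.9  95.4] z 0.082 [ 0.9191 -0.268 ] dia [0.0549 0.0596]
[436  81  30  30 672] [450.9  95.4] z 0.085 [ 0.9178 -0.2671] dia [0.0547 0.0594]
[436  81  30  30 672] [450.9  95.4] z 0.094 [ 0.9138 -0.2643] dia [0.0542 0.0588]
[436  81  30  30 672] [450.9  95.4] z 0.135 [ 0.8957 -0.2517] dia [0.0518 0.0562]
[188  82  32  30 717] [203.7  96.2] z 0.082 [0.9135 0.2428] dia [0.0569 0.0611]
[188  82  32  30 717] [203.7  96.2] z 0.094 [0.9082 0.24  ] dia [0.0561 0.0603]
[368  84  31  30 692] [382.8  98.6] z 0.082 [ 0.9089 -0.1252] dia [0.0558 0.06  ]
[368  84  31  30 692] [382.8  98.6] z 0.094 [ 0.9038 -0.1234] dia [0.0551 0.0593]
[475  85  30  29 651] [489.4  98.7] z 0.082 [ 0.9143 -0.3503] dia [0.0537 0.0587]
[475  85  30  29 651] [489.4  98.7] z 0.085 [ 
[... 1627 characters left out ...]
9] z 0.085 [ 0.4587 -0.3307] dia [0.0721 0.0739]
[ 473  302   37   37 1114] [491.2 319.9] z 0.094 [ 0.4592 -0.3273] dia [0.0714 0.0732]
[ 473  302   37   37 1114] [491.2 319.9] z 0.135 [ 0.4611 -0.312 ] dia [0.0683 0.07  ]
[141 305  29  28 642] [154.5 318.4] z 0.082 [0.4627 0.3253] dia [0.0548 0.0566]
[141 305  29  28 642] [154.5 318.4] z 0.094 [0.4632 0.3215] dia [0.0541 0.0559]
[294 313  24  23 430] [305.6 323.9] z 0.082 [0.4538 0.0321] dia [0.0454 0.046 ]
[294 313  24  23 430] [305.6 323.9] z 0.085 [0.454 0.032] dia [0.0453 0.0458]
[294 313  24  23 430] [305.6 323.9] z 0.094 [0.4544 0.0319] dia [0.0448 0.0454]
[294 313  24  23 430] [305.6 323.9] z 0.135 [0.4565 0.0314] dia [0.0429 0.0434]
```

View pics/crops.png

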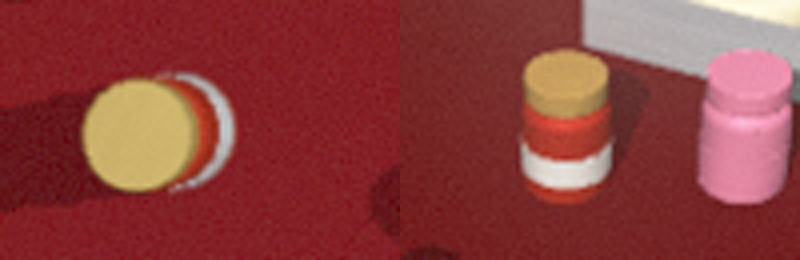

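View pics/rack.png

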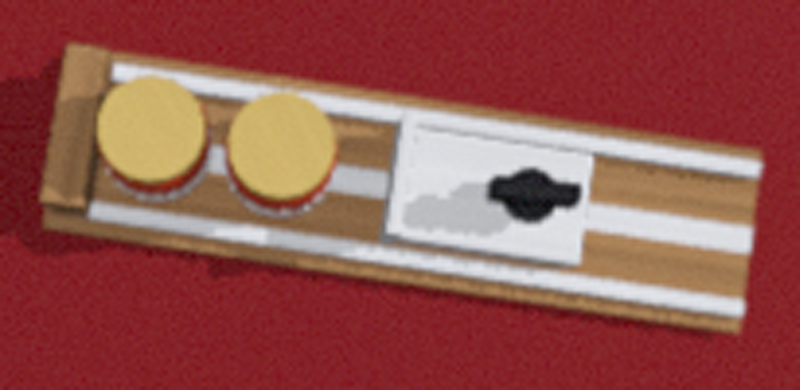

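Run:
```python
from h import *
from workcell import imaging
m=imaging.camera_model('top')
c=lambda u,v:(245+u/3.9-.4,190+v/3.9-.4)
def pr(name,pts,z):
    p=onz(m,[c(*q) for q in pts],z); print(name,np.round(p[:,:2],4).tolist()); return p
base=pr('base R top,R bot,L bot',[(762,150),(740,332),(42,230)],.012)
print('width',np.linalg.norm(base[0]-base[1]),'len',np.linalg.norm(base[1]-base[2]))
j=pr('jars a,b',[(151,130),(281,146)],.094); print('d',np.linalg.norm(j[0]-j[1]))
k=pr('knob disc, wing ends',[(532,195),(489,190),(580,194)],.083)
g=pr('guides top outer',[(112,66),(762,162),(90,216),(742,315)],.022)
e=pr('endblock top',[(66,44),(110,48)],.065)
pl=pr('plate top',[(405,117),(388,237)],.071)
cb=pr('carriage rear top',[(592,155),(580,264)],.039)
for a,b in ((base[2],base[1]),(j[0],j[1]),(k[1],k[2]),(g[0],g[1]),(g[2],g[3])):
    d=a-b; print('y-axis yaw rel +y deg',np.degrees(np.arctan2(-d[0],d[1])))
```

```text
base R top,R bot,L bot [[0.6506, -0.2526], [0.5513, -0.2376], [0.6064, 0.1384]]
width 0.100352844054246 len 0.3800370782719419
jars a,b [[0.648, 0.0754], [0.64, 0.0109]]
d 0.06504547577302304
knob disc, wing ends [[0.617, -0.1154], [0.6195, -0.0937], [0.6176, -0.1397]]
guides top outer [[0.694, 0.1009], [0.6426, -0.2497], [0.6129, 0.1117], [0.5599, -0.2364]]
endblock top [[0.6973, 0.1214], [0.6952, 0.0986]]
plate top [[0.6585, -0.0526], [0.597, -0.0435]]
carriage rear top [[0.6437, -0.154], [0.586, -0.1465]]
y-axis yaw rel +y deg -8.333893713622514
y-axis yaw rel +y deg -7.018311669021882
y-axis yaw rel +y deg -2.4477329359789732
y-axis yaw rel +y deg -8.3494150905779
y-axis yaw rel +y deg -8.65174381731105
```

Jar chosen: lid measures 55–56 mm at (0.463, 0.325), which matches the 54 mm given. The rack fits 100 × 380 mm, centre (0.6285, −0.057), yaw −8.4°. The knob is at about (0.617, −0.115). I'm starting the move towards the knob.

Emit:
carry_out(moves=[[-0.58,1,0,0.4,1],[-0.58,1,0,0.786,1],[-0.58,1,0,0.786,1],[-0.58,1,0,0.786,1],[-0.58,1,0,0.786,1],[-0.58,1,0,0.786,1],[-0.58,1,0,0.786,1],[-0.58,1,0,0.786,1],[-0.58,1,0,0.786,1]])

```text
clock: 1.05
eef_pos: [0.2728, 0.3615, 0.256]
tool_rot: [0.999, -0.046, -0.0, 0.0]
ft_force: [-0.0, 0.2, 0.4]
grip_width: 0.0855
```

Emit:
carry_out(moves=[[0.43,0.5,0,0,0],[0.86,1,0,0,0],[0.86,1,0,0,0]])

```text
clock: 1.35
eef_pos: [0.3505, 0.2527, 0.256]
tool_rot: [0.999, -0.044, -0.0, 0.001]
ft_force: [0.1, 0.9, -1.1]
grip_width: 0.0443
```

Emit:
carry_out(moves=[[0.43,0.5,0,0,0],[0.86,1,0,0,0],[0.86,1,0,0,0]])

```text
clock: 1.65
eef_pos: [0.4279, 0.1449, 0.2561]
tool_rot: [0.999, -0.045, 0.0, 0.0]
ft_force: [0.3, 0.3, 0.1]
grip_width: 0.0429
```

Emit:
carry_out(moves=[[0.43,0.5,0,0,0],[0.86,1,0,0,0],[0.86,1,0,0,0]])

```text
clock: 1.95
eef_pos: [0.505, 0.0376, 0.256]
tool_rot: [0.999, -0.045, 0.0, 0.0]
ft_force: [-0.5, 1.1, -0.1]
grip_width: 0.0429
```

Emit:
carry_out(moves=[[0.43,0.5,0.3,0,0],[0.86,1,0.3,0,0],[0.86,1,0.3,0,0],[0.86,1,0.3,0,0],[0.86,1,0.3,0,0]])

```text
clock: 2.45
eef_pos: [0.5802, -0.0674, 0.2252]
tool_rot: [0.999, -0.045, -0.001, -0.0]
ft_force: [0.3, 0.5, 0.6]
grip_width: 0.0428
```

Run:
```python
from h import *
from workcell import imaging,bot
m=imaging.camera_model('wrist'); im=imaging.camera('wrist')[:,:,::-1]
cv2.imwrite('pics/w1.png',im)
print(proj(m,[[.617,-.1154,.083],[.6195,-.0937,.083],[.6176,-.1397,.083]]).round(1)); print(bot.get_obs()['eef_pos'])
np.save('w1.npy',m,allow_pickle=True)
```

```text
[[379.1 285.1]
 [381.2 256.7]
 [381.5 315.1]]
[ 0.57995534 -0.06656511  0.22575523]
```

View pics/w1.png

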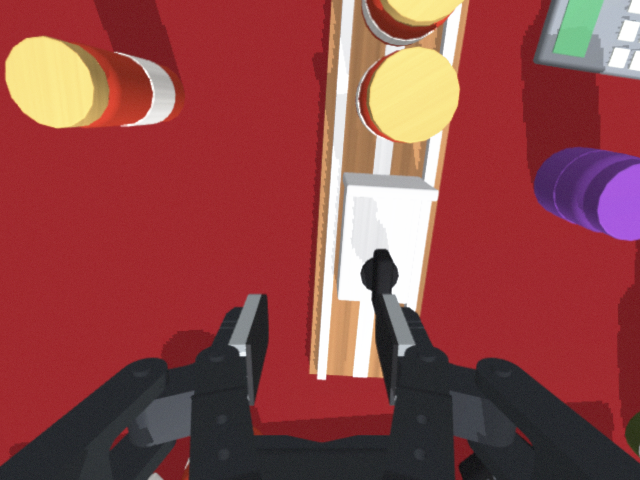

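Run:
```python
from h import *
from workcell import imaging
m=np.load('w1.npy',allow_pickle=True).item(); t=imaging.camera_model('top')
s=imaging.camera_model('scene')
print('hub',tri([t,m],[(381.0,239.6),(379,274)]),'end',tri([t,m],[(370.2,238.4),(380,251)]))
for z in (.045,.058,.071,.083): print(z,onz(m,[(379,274),(380,251)],z)[:,:2].round(4).tolist(),onz(t,[(381,239.6),(370.2,238.4)],z)[:,:2].round(4).tolist())
im=cv2.imread('pics/w1.png'); cv2.imwrite('pics/w1c.png',cv2.resize(im[160:340,320:460],None,fx=3.3,fy=3.3,interpolation=2))
im=cv2.imread('pics/scene0.png'); cv2.imwrite('pics/s0c.png',cv2.resize(im[210:380,220:390],None,fx=3.5,fy=3.5,interpolation=2))
```

```text
hub [ 0.62056862 -0.11950388  0.05431385] end [ 0.6213607  -0.09634328  0.06469434]
0.045 [[0.6217, -0.1237], [0.6234, -0.1038]] [[0.6216, -0.1209], [0.6241, -0.0988]]
0.058 [[0.6202, -0.1179], [0.6219, -0.0989]] [[0.6201, -0.119], [0.6225, -0.0972]]
0.071 [[0.6187, -0.1121], [0.6203, -0.0939]] [[0.6185, -0.1171], [0.6209, -0.0956]]
0.083 [[0.6174, -0.1067], [0.6189, -0.0894]] [[0.617, -0.1153], [0.6194, -0.0941]]
```

View pics/w1c.png

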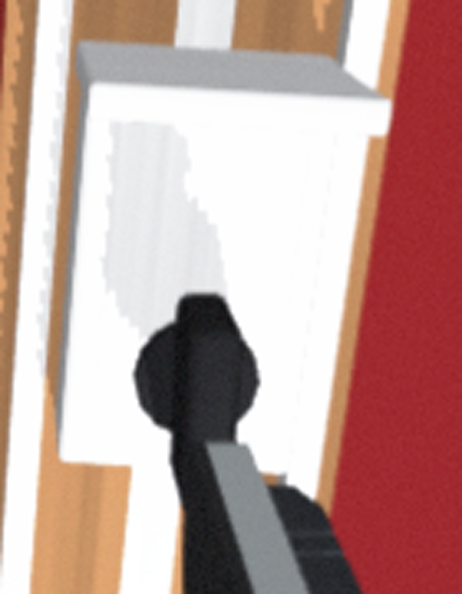

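View pics/s0c.png

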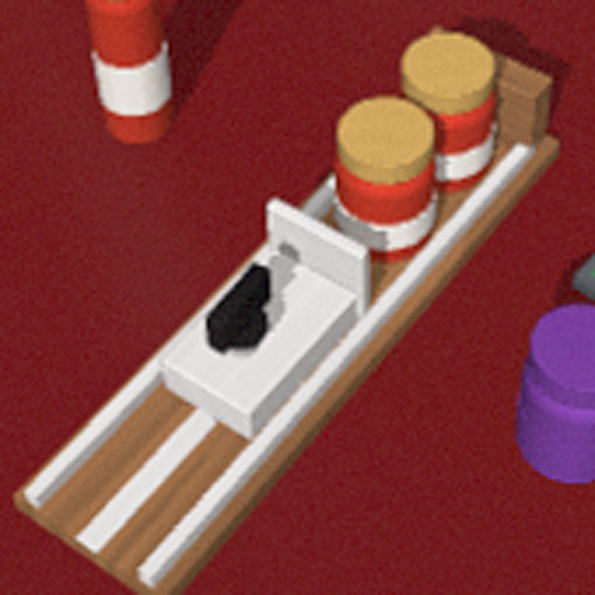

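Emit:
carry_out(moves=[[0.446,0.481,0,0,0],[0.446,0.481,0.3,0,0],[0.446,0.481,0.6,0,0],[0.446,0.481,0.8,0,0],[0.446,0.481,0.8,0,0],[0.446,0.481,0.8,0,0]])

```text
clock: 3.1
eef_pos: [0.6206, -0.1173, 0.1471]
tool_rot: [0.999, -0.043, -0.0, -0.0]
ft_force: [-0.2, 0.3, 0.8]
grip_width: 0.0427
```

Run:
```python
from h import *
from workcell import imaging,bot
m=imaging.camera_model('wrist'); im=imaging.camera('wrist')[:,:,::-1]
cv2.imwrite('pics/w2.png',im); print(bot.get_obs()['eef_pos'])
im=imaging.camera('scene')[:,:,::-1]; cv2.imwrite('pics/s2.png',cv2.resize(im[180:400,200:420],None,fx=2.7,fy=2.7,interpolation=2))
```

```text
[ 0.62138399 -0.1176276   0.14811659]
```

View pics/w2.png

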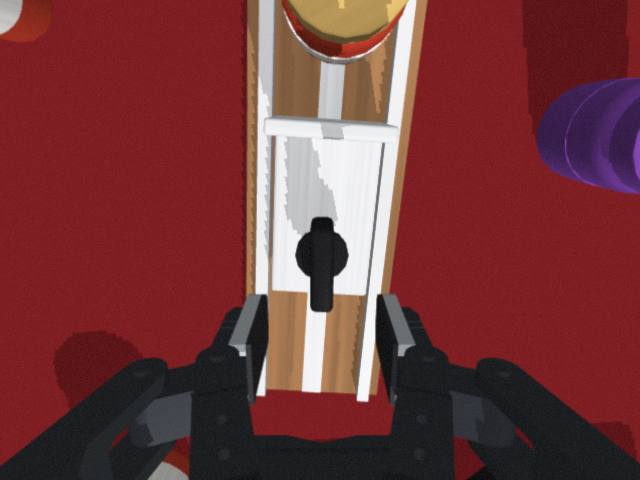

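View pics/s2.png

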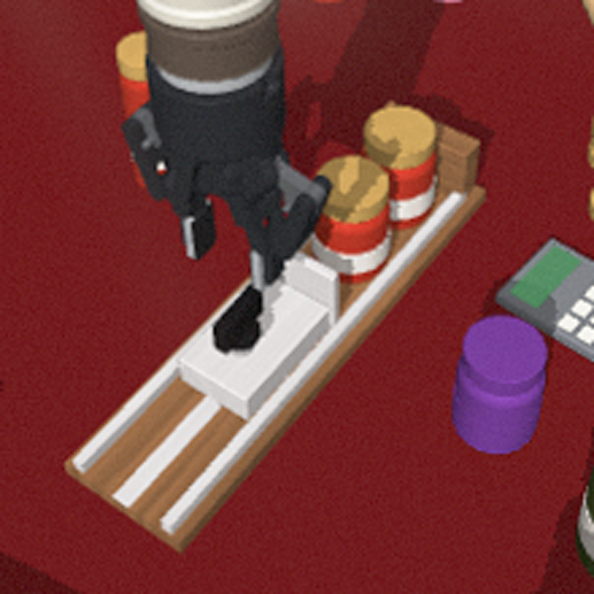

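Run:
```python
from h import *
from workcell import imaging,bot
m=imaging.camera_model('wrist'); print(onz(m,[(322,254)],.054),'wing ends',onz(m,[(322,220),(321,308)],.083))
```

```text
[[ 0.62223354 -0.12082978  0.054     ]] wing ends [[ 0.6246264  -0.09257121  0.083     ]
 [ 0.61995188 -0.13958978  0.083     ]]
```

Emit:
carry_out(moves=[[0,0.01,0.3,0,-0.1],[0,0.01,0.6,0,-0.1],[0,0.01,0.7,0,-0.1],[0,0.01,0.7,0,-0.1],[0,0.01,0.7,0,-1],[0,0.01,0.7,0,-1],[0,0.01,0.7,0,-1],[0,0.01,0.7,0,-1],[0,0.01,0.7,0,-1],[0,0.01,0.7,0,-1]])

```text
clock: 4.2
eef_pos: [0.6205, -0.1195, 0.0779]
tool_rot: [0.999, -0.044, 0.0, -0.0]
ft_force: [-5.5, 1.6, 4.8]
grip_width: 0.0265
```

Emit:
carry_out(moves=[[0,0,0,0,-1],[0,0,0,0,-1],[0,0,0,0,-1]])

```text
clock: 4.5
eef_pos: [0.6205, -0.1195, 0.0779]
tool_rot: [0.999, -0.044, 0.0, -0.0]
ft_force: [-4.9, 0.3, 4.1]
grip_width: 0.0263
```

The width is 26 mm, not 12, so the tips are on the round hub below the wing. I'll open, rise 9 mm and regrip.

Emit:
carry_out(moves=[[0,0,0,0,0],[0,0,0,0,0],[0,0,-0.09,0,0],[0,0,-0.09,0,-1],[0,0,-0.09,0,-1],[0,0,-0.09,0,-1],[0,0,-0.09,0,-1],[0,0,-0.09,0,-1],[0,0,-0.09,0,-1]])

```text
clock: 5.4
eef_pos: [0.6205, -0.1197, 0.0863]
tool_rot: [0.999, -0.044, 0.0, 0.0]
ft_force: [-2.8, 0.9, 6.7]
grip_width: 0.0106
```

Emit:
carry_out(moves=[[0,0,0,-0.08,-1],[0,0,0,-0.16,-1],[0,0,0,-0.24,-1],[0,0,0,-0.32,-1],[0,0,0,-0.4,-1],[0,0,0,-0.48,-1],[0,0,0,-0.56,-1],[0,0,0,-0.64,-1],[0,0,0,-0.7,-1],[0,0,0,-0.76,-1],[0,0,0,-0.76,-1],[0,0,0,-0.76,-1]])

```text
clock: 6.6
eef_pos: [0.6225, -0.1196, 0.0863]
tool_rot: [0.851, 0.525, 0.002, 0.001]
ft_force: [4.2, 0.1, 2.6]
grip_width: 0.0104
```

Run:
```python
from h import *
from workcell import imaging,bot
m=imaging.camera_model('wrist'); im=imaging.camera('wrist')[:,:,::-1]
cv2.imwrite('pics/w3.png',im); o=bot.get_obs(); print(o['eef_pos'],o['ft_force'],o['ft_torque'],o['joint_pos'])
```

```text
[ 0.62251024 -0.11966727  0.08634486] [5.2624723  0.13674409 3.74832074] [ 0.20981327 -1.02054426  0.00847108] [-1.90131939e-01  6.12678942e-01  1.20133761e-01  1.07411395e+00
  4.90018490e-04  2.75796592e-01]
```

View pics/w3.png

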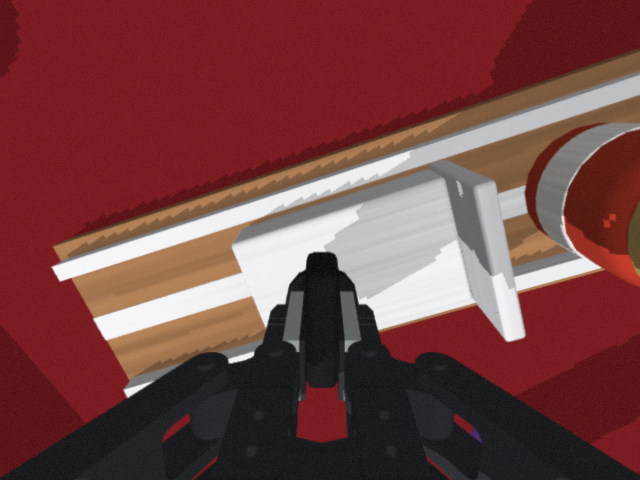

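Emit:
carry_out(moves=[[-0.12,0.04,0,0,-1],[-0.24,0.08,0,0,-1],[-0.36,0.12,0,0,-1],[-0.48,0.16,0,0,-1],[-0.6,0.2,0,0,-1],[-0.71,0.234,0,0,-1],[-0.71,0.234,0,0,-1],[-0.71,0.234,0,0,-1]])

```text
clock: 7.45
eef_pos: [0.6111, -0.1956, 0.0863]
tool_rot: [0.852, 0.524, 0.001, 0.002]
ft_force: [5.2, -1.5, 3.5]
grip_width: 0.0107
```

Run:
```python
from h import *
from workcell import imaging,bot
m=imaging.camera_model('top'); im=imaging.camera('top')[:,:,::-1]
cv2.imwrite('pics/t4.png',cv2.resize(im[180:300,245:455],None,fx=3.8,fy=3.8,interpolation=2)); o=bot.get_obs(); print(o['eef_pos'],o['ft_force'])
```

```text
[ 0.61107917 -0.19550813  0.08635575] [ 5.35773984 -2.24634715  4.20300736]
```

View pics/t4.png

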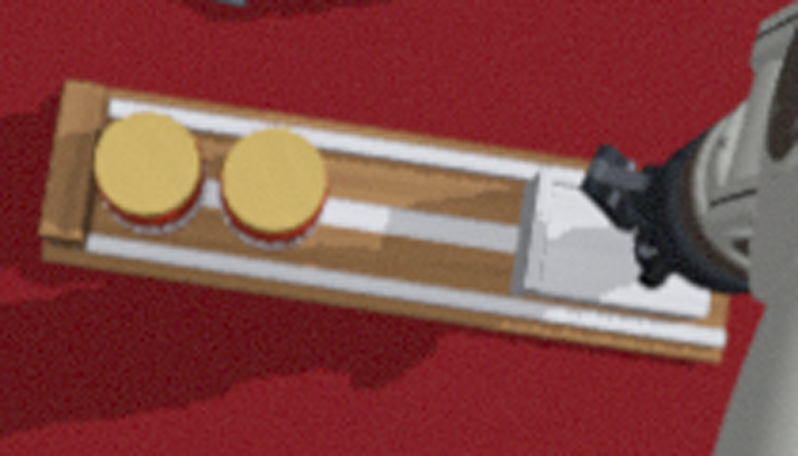

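Emit:
carry_out(moves=[[0,0,0,0,-0.3],[0,0,0,0,-0.3],[0,0,-0.1,0,-0.3],[0,0,-0.5,0,-0.3],[0,0,-1,0,-0.3],[0,0,-1,0,-0.3]])

```text
clock: 8.1
eef_pos: [0.6132, -0.1948, 0.194]
tool_rot: [0.851, 0.525, 0.004, 0.005]
ft_force: [0.3, 0.0, 1.1]
grip_width: 0.0302
```

Emit:
carry_out(moves=[[0.3,-0.27,-0.4,0,0.5],[0.65,-0.6,-0.7,0,1],[1,-0.915,-0.7,0,1],[1,-0.915,-0.7,0,1]])

```text
clock: 8.5
eef_pos: [0.5717, -0.0591, 0.2578]
tool_rot: [0.85, 0.527, 0.001, 0.0]
ft_force: [0.6, 0.5, 0.8]
grip_width: 0.0849
```

Emit:
carry_out(moves=[[0.35,-0.32,0,0,1],[0.7,-0.64,0,0,1],[1,-0.915,0,0,1],[1,-0.915,0,0,1]])

```text
clock: 8.9
eef_pos: [0.534, 0.071, 0.2552]
tool_rot: [0.849, 0.528, -0.001, -0.001]
ft_force: [0.3, -1.4, -0.4]
grip_width: 0.0853
```

Emit:
carry_out(moves=[[0.35,-0.32,0,0,1],[0.7,-0.64,0,0,1],[1,-0.915,0,0,1],[1,-0.915,0,0,1],[1,-0.915,0,0,1]])

```text
clock: 9.4
eef_pos: [0.4986, 0.1976, 0.255]
tool_rot: [0.851, 0.526, -0.001, 0.0]
ft_force: [0.2, -0.0, 0.0]
grip_width: 0.0856
```

Run:
```python
from h import *
from workcell import imaging,bot
o=bot.get_obs(); print(o['eef_pos'],o['tool_rot'],o['grip_width'])
m=imaging.camera_model('wrist'); im=imaging.camera('wrist')[:,:,::-1]
cv2.imwrite('pics/w5.png',im)
print(proj(m,[[.4627,.3253,.082]]))
t=imaging.camera_model('top'); im=imaging.camera('top')[:,:,::-1]
cv2.imwrite('pics/t5.png',im)
```

```text
[0.49864743 0.19756205 0.25501169] [ 8.50520124e-01  5.25942000e-01 -6.18924794e-04  3.85819353e-04] 0.08564943667873597
[[467.186555    88.55371029]]
```

View pics/w5.png

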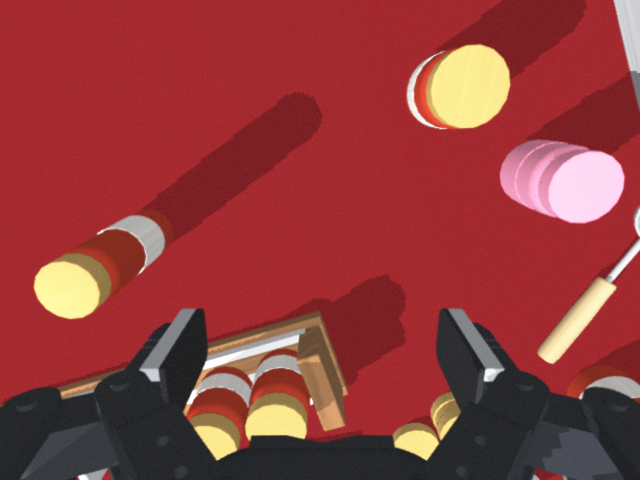

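View pics/t5.png

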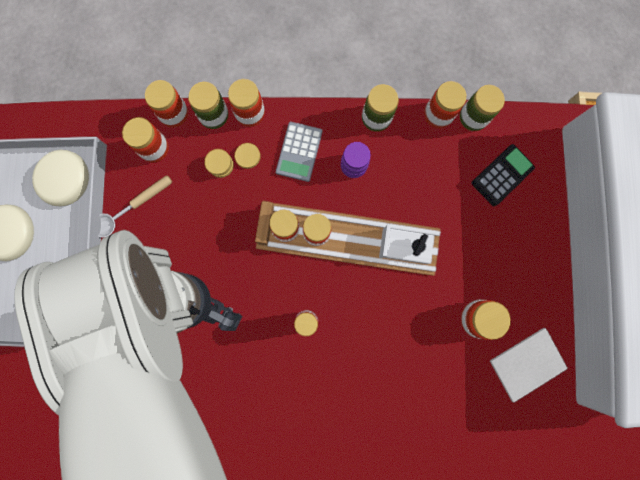

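Emit:
carry_out(moves=[[0.35,-0.32,0,0,1],[0.7,-0.64,0.1,0,1],[0.98,-0.89,0.4,0,1],[0.98,-0.89,0.8,0,1],[0.98,-0.89,0.9,0,1],[0.98,-0.89,0.9,0,1],[0.98,-0.89,0.9,0,1]])

```text
clock: 10.2
eef_pos: [0.4646, 0.3241, 0.1667]
tool_rot: [0.852, 0.524, 0.001, 0.0]
ft_force: [0.5, -0.6, 1.0]
grip_width: 0.0857
```

Run:
```python
from h import *
from workcell import imaging,bot
o=bot.get_obs(); print(o['eef_pos'],o['tool_rot'],o['grip_width'])
m=imaging.camera_model('wrist'); im=imaging.camera('wrist')[:,:,::-1]
cv2.imwrite('pics/w6.png',im)
```

```text
[0.46463984 0.32411837 0.16673318] [8.51586944e-01 5.24212769e-01 8.03764581e-04 5.49252733e-05] 0.08571585475451036
```

View pics/w6.png

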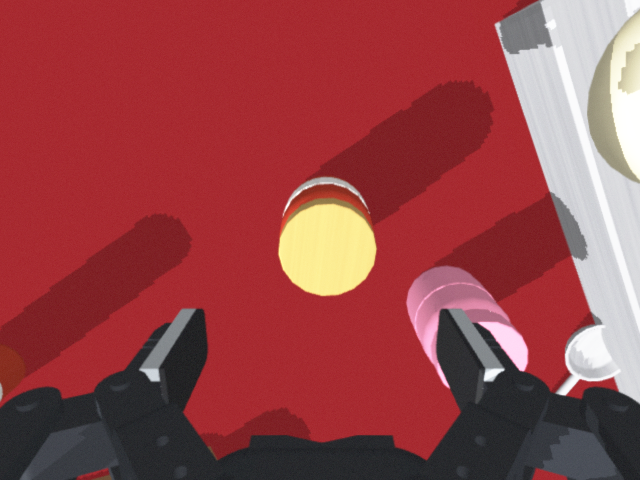

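Run:
```python
from h import *
from workcell import imaging,bot
m=imaging.camera_model('wrist'); t=imaging.camera_model('top')
print('jar',onz(m,[(327,249)],.082),'pink top',onz(m,[(485,352)],.082),onz(t,[(132,266)],.082))
```

```text
jar [[0.46224342 0.32807132 0.082     ]] pink top [[0.5624096 0.3823832 0.082    ]] [[0.5643755  0.37385352 0.082     ]]
```

Emit:
carry_out(moves=[[0.01,-0.03,0.3,0,1],[0.01,-0.03,0.6,0,1],[0.01,-0.03,0.8,0,1],[0.01,-0.03,0.8,0,1]])

```text
clock: 10.65
eef_pos: [0.4606, 0.326, 0.0844]
tool_rot: [0.851, 0.525, -0.001, 0.0]
ft_force: [-0.0, -0.7, -0.5]
grip_width: 0.0856
```

Emit:
carry_out(moves=[[0,0,0.2,0,1],[0,0,0.37,0,1],[0,0,0.37,0,1],[0,0,0.37,0,-0.5],[0,0,0.37,0,-0.5],[0,0,0.37,0,-0.5],[0,0,0.37,0,-0.5],[0,0,0.37,0,-0.5]])

```text
clock: 11.45
eef_pos: [0.4627, 0.3284, 0.051]
tool_rot: [0.851, 0.525, 0.002, -0.0]
ft_force: [-0.1, -0.7, 5.5]
grip_width: 0.0567
```

Emit:
carry_out(moves=[[0,0,-0.1,0,-0.5],[0,0,-0.4,0,-0.5],[0,0,-0.7,0,-0.5],[0,0,-1,0,-0.5],[0,0,-1,0,-0.5]])

```text
clock: 11.95
eef_pos: [0.4635, 0.3292, 0.1539]
tool_rot: [0.851, 0.525, 0.005, -0.0]
ft_force: [0.6, 0.9, -1.9]
grip_width: 0.056
```

Run:
```python
from h import *
from workcell import imaging,bot
o=bot.get_obs(); print(o['eef_pos'],o['tool_rot'],o['grip_width'],o['ft_force'])
im=imaging.camera('wrist')[:,:,::-1]
im2=imaging.camera('scene')[:,:,::-1]
cv2.imwrite('pics/w7.png',np.hstack([cv2.resize(im,(400,300)),cv2.resize(im2[60:210,240:440],(400,300))]))
```

```text
[0.46352194 0.32918933 0.15393729] [ 8.50900413e-01  5.25303881e-01  4.91897034e-03 -3.52563282e-04] 0.055985942554323646 [ 0.6394296   0.88437991 -1.91467256]
```

View pics/w7.png

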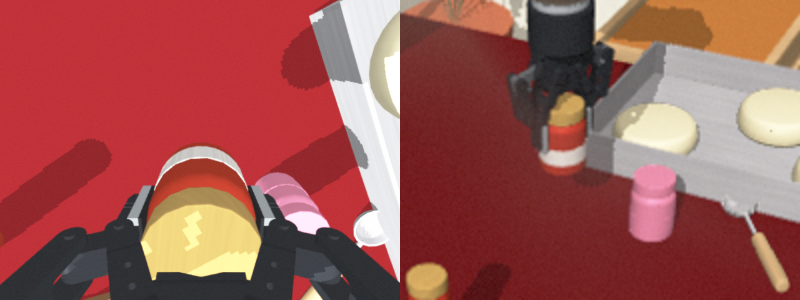

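Emit:
carry_out(moves=[[0,0,-0.3,0,-0.5],[-0.1,0.12,-0.6,0.09,-0.5],[-0.25,0.29,-0.8,0.18,-0.5],[-0.4,0.46,-0.8,0.27,-0.5],[-0.55,0.63,-0.8,0.36,-0.5],[-0.7,0.8,-0.8,0.45,-0.5],[-0.87,1,-0.8,0.54,-0.5],[-0.87,1,-0.8,0.63,-0.5],[-0.87,1,-0.8,0.72,-0.5],[-0.87,1,-0.8,0.798,-0.5],[-0.87,1,-0.8,0.798,-0.5],[-0.87,1,-0.8,0.798,-0.5]])

```text
clock: 13.25
eef_pos: [0.5106, 0.2045, 0.2269]
tool_rot: [0.997, -0.072, -0.001, 0.001]
ft_force: [-0.1, 0.1, -1.6]
grip_width: 0.0561
```

Emit:
carry_out(moves=[[0.17,0.28,0,0,-0.5],[0.34,0.56,0,0,-0.5],[0.513,0.846,0,0,-0.5],[0.513,0.846,0,0,-0.5]])

```text
clock: 13.65
eef_pos: [0.5507, 0.1102, 0.2276]
tool_rot: [0.997, -0.075, -0.0, 0.001]
ft_force: [-0.1, 0.6, -0.6]
grip_width: 0.0562
```

Emit:
carry_out(moves=[[0.17,0.28,0,0,-0.5],[0.34,0.56,0,0,-0.5],[0.513,0.846,0,0,-0.5],[0.513,0.846,0,0,-0.5]])

```text
clock: 14.05
eef_pos: [0.5889, 0.0192, 0.2275]
tool_rot: [0.997, -0.075, -0.0, 0.001]
ft_force: [-0.9, 0.6, -2.7]
grip_width: 0.0565
```

Emit:
carry_out(moves=[[0.17,0.28,0,0,-0.5],[0.34,0.56,0,0,-0.5],[0.513,0.846,0,0,-0.5],[0.513,0.846,0.3,0,-0.5],[0.513,0.846,0.3,0,-0.5],[0.513,0.846,0.3,0,-0.5]])

```text
clock: 14.65
eef_pos: [0.6252, -0.0678, 0.1972]
tool_rot: [0.997, -0.073, -0.002, -0.0]
ft_force: [-0.1, 0.5, -1.8]
grip_width: 0.0563
```

Run:
```python
from h import *
from workcell import imaging,bot
o=bot.get_obs(); print(o['eef_pos'],o['tool_rot'],o['grip_width'],o['ft_force'])
im=imaging.camera('wrist')[:,:,::-1]
im2=imaging.camera('scene')[:,:,::-1]
cv2.imwrite('pics/w8.png',im);cv2.imwrite('pics/s8.png',cv2.resize(im2[150:400,200:450],None,fx=2.4,fy=2.4))
```

```text
[ 0.6251567  -0.06775134  0.19724117] [ 9.97347352e-01 -7.27626090e-02 -1.94243769e-03 -2.97838457e-04] 0.056286298243174035 [-0.10964703  0.54304685 -1.75796136]
```

View pics/w8.png

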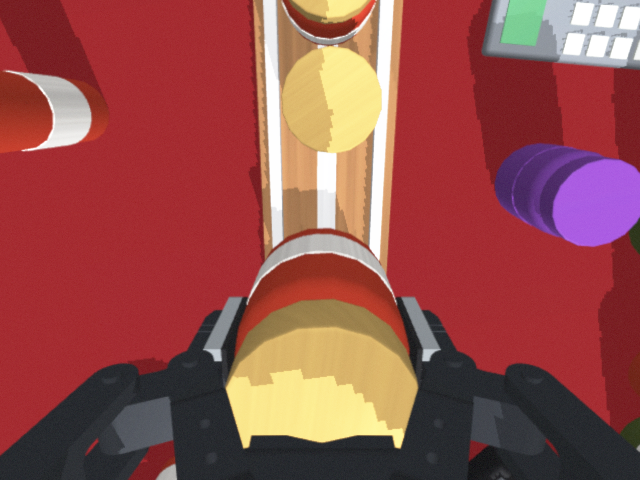

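View pics/s8.png

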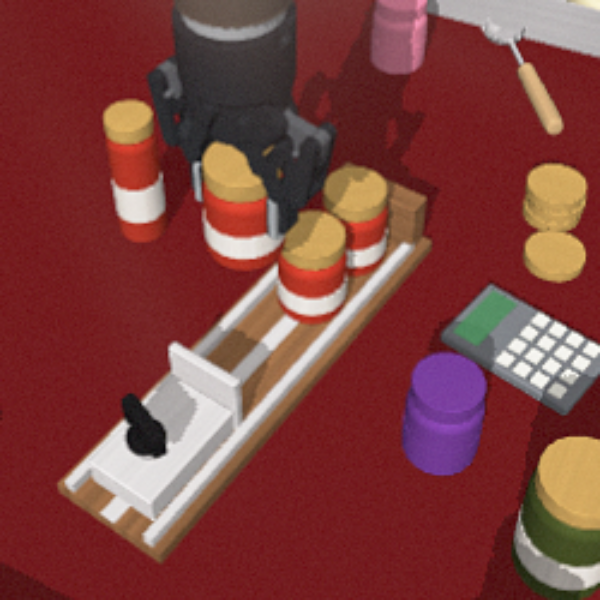

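```bash
python3 - <<'E'
from h import *
from workcell import imaging,bot
m=imaging.camera_model('wrist')
im=cv2.imread('pics/w8.png')
for r in (170,200,220): print(r,[ (c,im[r,c].tolist()) for c in range(256,404,3)][0:0], ''.join('W' if im[r,c].min()>150 else 'r' if im[r,c,2]>2.5*im[r,c,1] else 'b' for c in range(250,410)))
c,s=np.cos(np.radians(-8.4)),np.sin(np.radians(-8.4)); X=np.array([c,s]);Y=np.array([-s,c]);O=np.array([.6285,-.057])
def loc(p): d=np.asarray(p)[...,:2]-O; return np.c_[d@X,d@Y].round(4)
print('strip',loc(onz(m,[(328,170),(326,215)],.012)))
o=bot.get_obs()['eef_pos']; print('tcp',loc(o[None]), np.round(o,4))
E
cat >> h.py <<'E'
_c,_s=np.cos(np.radians(-8.4)),np.sin(np.radians(-8.4)); X=np.array([_c,_s]);Y=np.array([-_s,_c]);O=np.array([.6285,-.057])
def loc(p): d=np.atleast_2d(p)[...,:2]-O; return np.c_[d@X,d@Y].round(4)
E
```

```text
170 [] rrrrrrrrrrbbbbbbbbbWWWWWWWWWWWWWbbbbbbbbbbbbbbbbbbbbbbbbbbbbbbbbbbbWWWWWWWWWWWWWWWWWWWWbbbbbbbbbbbbbbbbbbbbbbbbbbbbbbbbbbbWWWWWWWWWWWWWbbbbbbbbrrrrrrrrrrrrrrrrr
200 [] rrrrrrrrrrrrbbbbbbbbWWWWWWWWWWWWWbbbbbbbbbbbbbbbbbbbbbbbbbbbbbbbbbbWWWWWWWWWWWWWWWWWWWbbbbbbbbbbbbbbbbbbbbbbbbbbbbbbbbbbbWWWWWWWWWWWWbbbbbbbbrrrrrrrrrrrrrrrrrrr
220 [] rrrrrrrrrrrrrbbbbbbbbbWWWWWWWWWWWbbbbbbbbbbbbbbbbbbbbbbbbbbbbbbbbbbWWWWWWWWWWWWWWWWWWbbbbbbbbbbbbbbbbbbbbbbbbbbbbbbbbbbbWWWWWWWWWWWWbbbbbbbbrrrrrrrrrrrrrrrrrrrr
strip [[ 0.0049  0.0204]
 [ 0.0034 -0.0153]]
tcp [[-0.0004 -0.0108]] [ 0.6266 -0.0677  0.1994]
```

Emit:
carry_out(moves=[[0.02,0.01,0.3,0,-0.5],[0.02,0.01,0.6,0,-0.5],[0.02,0.01,0.9,0,-0.5],[0.02,0.01,1,0,-0.5],[0.02,0.01,1,0,-0.5],[0.02,0.01,1,0,-0.5],[0.02,0.01,1,0,-0.5]])

```text
clock: 15.45
eef_pos: [0.6299, -0.0701, 0.1008]
tool_rot: [0.997, -0.073, 0.002, 0.0]
ft_force: [0.8, 0.6, -1.5]
grip_width: 0.0563
```

Run:
```python
from h import *
from workcell import imaging,bot
for i in range(1):
    o=bot.get_obs(); print(o['eef_pos'],loc(o['eef_pos']),o['ft_force'],o['joint_pos'].round(3))
im=imaging.camera('wrist')[:,:,::-1]
im2=imaging.camera('scene')[:,:,::-1]
cv2.imwrite('pics/w9.png',im);cv2.imwrite('pics/s9.png',cv2.resize(im2[200:350,230:400],None,fx=3.5,fy=3.5))
```

```text
[ 0.62986137 -0.07012586  0.1008235 ] [[ 0.0033 -0.0128]] [ 0.84366991  0.6426941  -1.51014566] [-0.111  0.599  0.137  1.104  0.     1.607]
```

View pics/w9.png

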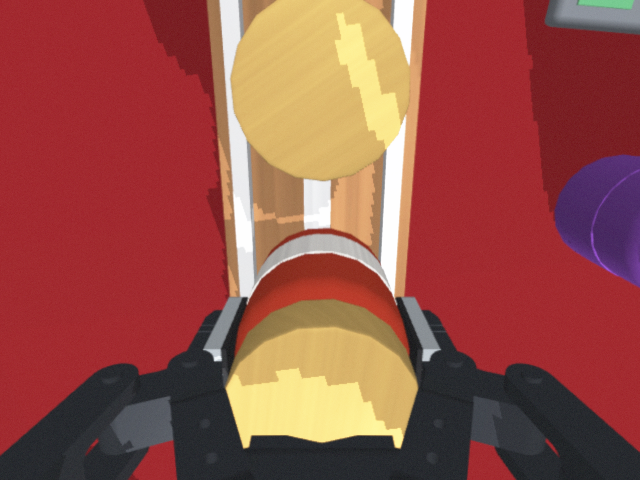

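View pics/s9.png

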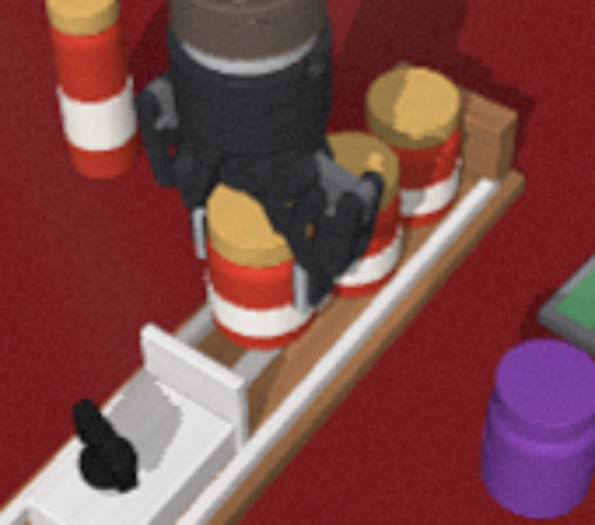

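Emit:
carry_out(moves=[[-0.015,0,0,0,-0.5],[-0.015,0,0.15,0,-0.5],[-0.015,0,0.25,0,-0.5],[-0.015,0,0.32,0,-0.5],[-0.015,0,0.32,0,-0.5],[-0.015,0,0.32,0,-0.5]])

```text
clock: 16.15
eef_pos: [0.6267, -0.07, 0.0662]
tool_rot: [0.997, -0.074, -0.0, 0.0]
ft_force: [-0.4, -0.6, -2.6]
grip_width: 0.0558
```

Emit:
carry_out(moves=[[0,0,0.02,0,-0.5],[0,0,0.03,0,-0.5],[0,0,0.03,0,-0.5]])

```text
clock: 16.45
eef_pos: [0.6268, -0.07, 0.0634]
tool_rot: [0.997, -0.074, 0.0, 0.0]
ft_force: [-0.3, 0.4, -2.0]
grip_width: 0.0561
```

Emit:
carry_out(moves=[[0,0,0.01,0,-0.5],[0,0,0.02,0,-0.5],[0,0,0.02,0,-0.5]])

```text
clock: 16.75
eef_pos: [0.6269, -0.0699, 0.063]
tool_rot: [0.997, -0.074, 0.001, -0.0]
ft_force: [-3.7, 1.0, 5.1]
grip_width: 0.0559
```

Run:
```python
from h import *
from workcell import imaging,bot
o=bot.get_obs(); print(o['eef_pos'],loc(o['eef_pos']),o['ft_force'],o['joint_pos'].round(3))
im=imaging.camera('wrist')[:,:,::-1]
im2=imaging.camera('scene')[:,:,::-1]
cv2.imwrite('pics/w10.png',im);cv2.imwrite('pics/s10.png',cv2.resize(im2[200:350,230:400],None,fx=3.5,fy=3.5))
```

```text
[ 0.62688133 -0.06991833  0.06301145] [[ 0.0003 -0.013 ]] [-3.72355612  0.95675104  5.05471553] [-0.111  0.632  0.087  1.025  0.     1.607]
```

View pics/s10.png

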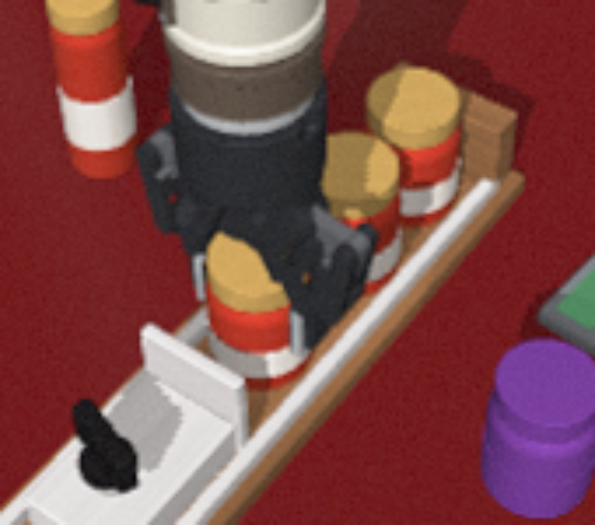

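Emit:
carry_out(moves=[[0,0,0,0,0.7],[0,0,0,0,0.7],[0,0,0,0,0.7],[0,0,0,0,0.7],[0,0,-0.2,0,0.7],[0,0,-0.6,0,0.7],[0,0,-1,0,0.7],[0,0,-1,0,0.7],[0,0,-1,0,0.7]])

```text
clock: 17.75
eef_pos: [0.6276, -0.0701, 0.1627]
tool_rot: [0.997, -0.074, 0.002, 0.0]
ft_force: [-0.1, 0.5, -0.4]
grip_width: 0.0723
```

Run:
```python
from h import *
from workcell import imaging,bot
o=bot.get_obs(); print(o['eef_pos'],loc(o['eef_pos']),o['ft_force'])
im=imaging.camera('wrist')[:,:,::-1]
im2=imaging.camera('scene')[:,:,::-1]
cv2.imwrite('pics/w11.png',im);cv2.imwrite('pics/s11.png',cv2.resize(im2[200:350,230:400],None,fx=3.5,fy=3.5))
```

```text
[ 0.62761151 -0.07008387  0.16273986] [[ 0.001  -0.0131]] [-0.05198432  0.46664067 -0.39318425]
```

View pics/s11.png

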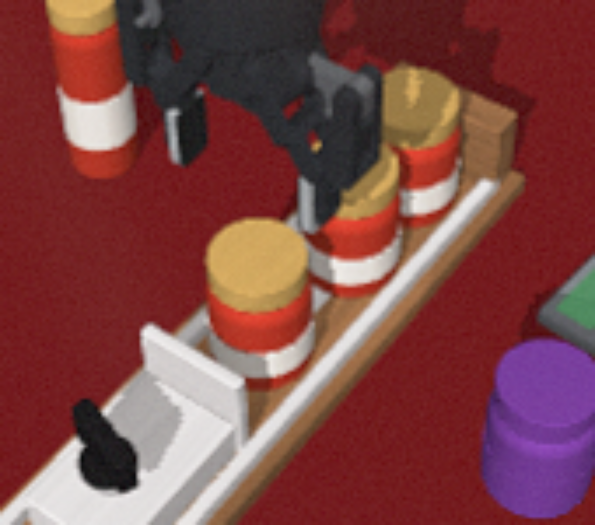

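View pics/w11.png

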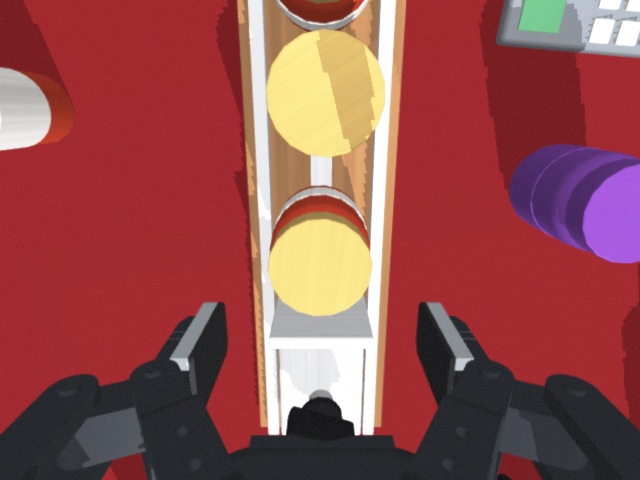

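Emit:
carry_out(moves=[[0,0.1,0,-0.09,0],[0,0.3,0,-0.18,0],[0,0.5,0,-0.27,0],[0.01,0.7,0,-0.36,0],[0.02,0.9,0,-0.45,0],[0.02,1,0,-0.54,0],[0.02,1,0,-0.63,0],[0.02,1,0,-0.72,0],[0.02,1,0,-0.798,0],[0.02,1,0,-0.798,0],[0.02,1,0,-0.798,0]])

```text
clock: 18.95
eef_pos: [0.6132, -0.1689, 0.1597]
tool_rot: [0.852, 0.524, -0.001, -0.001]
ft_force: [0.2, 0.1, -0.0]
grip_width: 0.0429
```

Run:
```python
from h import *
from workcell import imaging,bot
o=bot.get_obs(); print(o['eef_pos'],loc(o['eef_pos']),o['tool_rot'],o['ft_force'])
m=imaging.camera_model('wrist');im=imaging.camera('wrist')[:,:,::-1]
cv2.imwrite('pics/w12.png',im); np.save('w12.npy',m,allow_pickle=True)
```

```text
[ 0.61321439 -0.16893106  0.1596585 ] [[ 0.0012 -0.113 ]] [ 0.85157638  0.5242285  -0.00100017 -0.00106774] [ 0.22473515  0.12520167 -0.00863475]
```

View pics/w12.png

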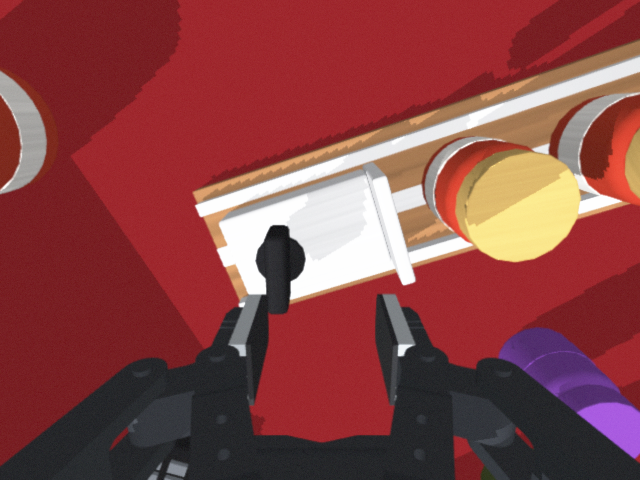

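Run:
```python
from h import *
m=np.load('w12.npy',allow_pickle=True).item()
a=onz(m,[(280,260)],.055); b=onz(m,[(279,228),(277,310)],.083); print(a,loc(a),b,b.mean(0),loc(b.mean(0)))
```

```text
[[ 0.60969592 -0.19676677  0.055     ]] [[ 0.0018 -0.141 ]] [[ 0.58577084 -0.18103491  0.083     ]
 [ 0.62645278 -0.20457432  0.083     ]] [ 0.60611181 -0.19280461  0.083     ] [[-0.0023 -0.1376]]
```

Emit:
carry_out(moves=[[-0.25,0.09,0,0,0],[-0.25,0.09,0.3,0,0],[-0.25,0.09,0.6,0,0],[-0.25,0.09,0.73,0,0],[-0.25,0.09,0.73,0,0],[-0.25,0.09,0.73,0,-1],[-0.25,0.09,0.73,0,-1],[-0.25,0.09,0.73,0,-1],[-0.25,0.09,0.73,0,-1],[-0.25,0.09,0.73,0,-1],[-0.25,0.09,0.73,0,-1]])

```text
clock: 20.1
eef_pos: [0.6121, -0.1958, 0.0904]
tool_rot: [0.851, 0.525, 0.001, 0.001]
ft_force: [-0.2, -0.0, 6.1]
grip_width: 0.0102
```

Emit:
carry_out(moves=[[0.07,-0.023,0,0,-1],[0.14,-0.046,0,0,-1],[0.19,-0.062,0,0,-1],[0.23,-0.076,0,0,-1],[0.27,-0.089,0,0,-1],[0.31,-0.102,0,0,-1],[0.35,-0.115,0,0,-1],[0.39,-0.128,0,0,-1],[0.43,-0.142,0,0,-1],[0.465,-0.153,0,0,-1],[0.465,-0.153,0,0,-1]])

```text
clock: 21.2
eef_pos: [0.6193, -0.1477, 0.0904]
tool_rot: [0.851, 0.525, 0.001, 0.002]
ft_force: [-0.4, -1.7, 5.8]
grip_width: 0.0102
```

Run:
```python
from h import *
from workcell import imaging,bot
o=bot.get_obs(); print(o['eef_pos'],loc(o['eef_pos']),o['ft_force'])
im2=imaging.camera('scene')[:,:,::-1]
im=imaging.camera('top')[:,:,::-1]
cv2.imwrite('pics/t13.png',np.vstack([cv2.resize(im[190:290,245:450],None,fx=2.9,fy=2.9)[:, :595],cv2.resize(im2[210:340,240:410],None,fx=3.5,fy=2.2)]))
```

```text
[ 0.61931866 -0.14774557  0.09035636] [[ 0.0042 -0.0911]] [-0.43177365 -1.73906316  5.83390429]Traceback (most recent call last):
  File "<stdin>", line 6, in <module>
    return _nx.concatenate(arrs, 0, dtype=dtype, casting=casting)
           ~~~~~~~~~~~~~~~^^^^^^^^^^^^^^^^^^^^^^^^^^^^^^^^^^^^^^^
ValueError: all the input array dimensions except for the concatenation axis must match exactly, but along dimension 1, the array at index 0 has size 594 and the array at index 1 has size 595
```

Emit:
carry_out(moves=[[0.02,-0.007,0,0,-1],[0.04,-0.013,0,0,-1],[0.06,-0.02,0,0,-1],[0.06,-0.02,0,0,-1]])

```text
clock: 21.7
eef_pos: [0.6201, -0.1424, 0.0904]
tool_rot: [0.851, 0.525, 0.001, 0.002]
ft_force: [-0.7, -3.5, 4.5]
grip_width: 0.0103
```

Run:
```python
from h import *
from workcell import imaging,bot
o=bot.get_obs(); print(o['eef_pos'],loc(o['eef_pos']),o['ft_force'])
im2=imaging.camera('scene')[:,:,::-1]
im=imaging.camera('top')[:,:,::-1]
cv2.imwrite('pics/t13.png',np.vstack([cv2.resize(im[190:290,245:450],(600,300)),cv2.resize(im2[210:340,240:410],(600,300))]))
```

```text
[ 0.62011416 -0.14244068  0.09036056] [[ 0.0042 -0.0857]] [-0.74084723 -3.50691164  4.50352739]
```

View pics/t13.png

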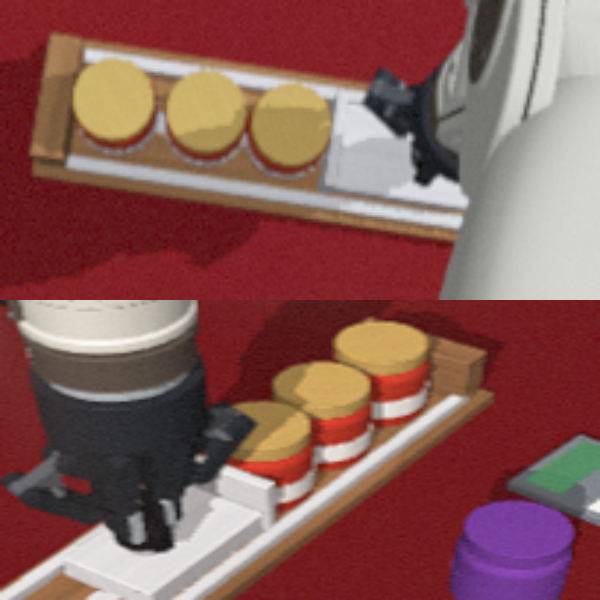

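Emit:
carry_out(moves=[[0.02,-0.007,0,0,-1],[0.04,-0.013,0,0,-1],[0.04,-0.013,0,0,-1]])

```text
clock: 22.1
eef_pos: [0.6207, -0.1384, 0.0904]
tool_rot: [0.851, 0.525, 0.001, 0.003]
ft_force: [-0.3, -4.2, 5.3]
grip_width: 0.0105
```

Emit:
carry_out(moves=[[0.02,-0.007,0,0,-1],[0.03,-0.01,0,0,-1],[0.03,-0.01,0,0,-1]])

```text
clock: 22.4
eef_pos: [0.6211, -0.1363, 0.0904]
tool_rot: [0.851, 0.525, -0.0, 0.003]
ft_force: [-0.8, -6.6, 4.9]
grip_width: 0.0105
```

Emit:
carry_out(moves=[[0.01,-0.003,0,0,-1],[0.02,-0.007,0,0,-1],[0.02,-0.007,0,0,-1]])

```text
clock: 22.7
eef_pos: [0.6211, -0.136, 0.0904]
tool_rot: [0.852, 0.524, -0.001, 0.005]
ft_force: [-0.8, -10.2, 5.8]
grip_width: 0.0105
```

Run:
```python
from h import *
from workcell import imaging,bot
o=bot.get_obs(); print(o['eef_pos'],loc(o['eef_pos']),o['ft_force'])
im2=imaging.camera('scene')[:,:,::-1]
im=imaging.camera('top')[:,:,::-1]
cv2.imwrite('pics/t14.png',np.vstack([cv2.resize(im[190:290,245:450],(600,300)),cv2.resize(im2[210:340,240:410],(600,300))]))
```

```text
[ 0.62107021 -0.13604363  0.09038221] [[ 0.0042 -0.0793]] [ -0.81086534 -10.22418091   5.78052577]
```

View pics/t14.png

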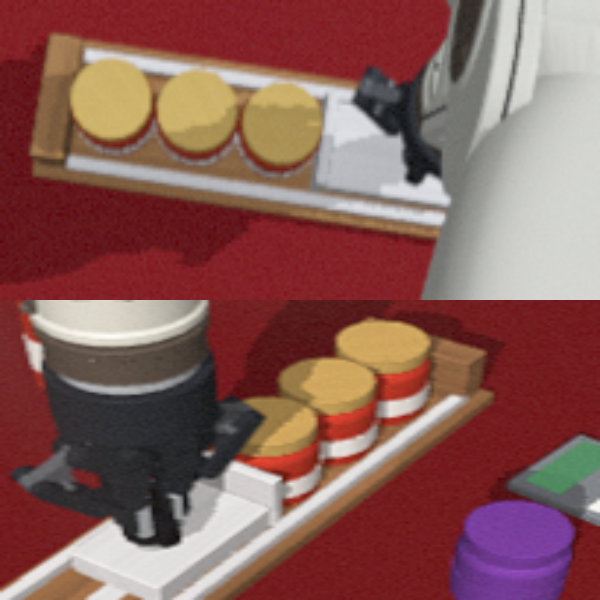

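Snug: a 2 mm command moved the stop only 0.3 mm and the force rose to 10 N. Tightening now.

Emit:
carry_out(moves=[[0,0,0,0.08,-1],[0,0,0,0.16,-1],[0,0,0,0.24,-1],[0,0,0,0.32,-1],[0,0,0,0.4,-1],[0,0,0,0.48,-1],[0,0,0,0.56,-1],[0,0,0,0.64,-1],[0,0,0,0.7,-1],[0,0,0,0.76,-1],[0,0,0,0.8,-1],[0,0,0,0.82,-1],[0,0,0,0.82,-1],[0,0,0,0.82,-1]])

```text
clock: 24.2
eef_pos: [0.6176, -0.1378, 0.0904]
tool_rot: [0.996, -0.092, -0.001, 0.006]
ft_force: [-10.1, -13.7, 11.1]
grip_width: 0.0106
```

Run:
```python
from h import *
from workcell import imaging,bot
o=bot.get_obs(); print(o['eef_pos'],loc(o['eef_pos']),o['ft_force'],o['ft_torque'],o['tool_rot'])
im2=imaging.camera('scene')[:,:,::-1]
im=imaging.camera('wrist')[:,:,::-1]
cv2.imwrite('pics/t15.png',np.vstack([cv2.resize(im,(400,300)),cv2.resize(im2[210:340,240:410],(400,300))]))
```

```text
[ 0.61762336 -0.13781243  0.09036865] [[ 0.001  -0.0815]] [-10.0984113  -13.70294638  11.12024587] [-3.00855135  2.1283879   0.76917448] [ 0.99570927 -0.09231044 -0.00139874  0.00631451]
```

View pics/t15.png

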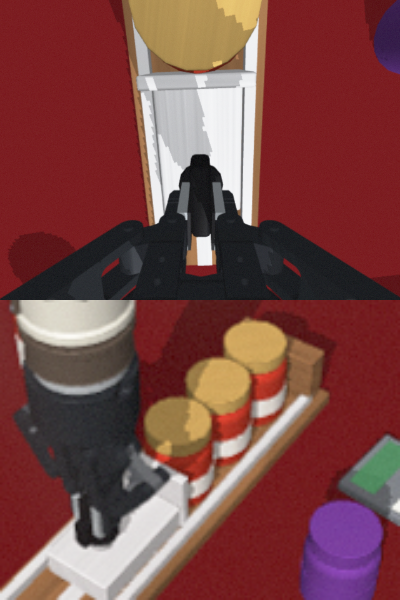

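Emit:
carry_out(moves=[[0,0.01,0,0.02,-1],[0,0.02,0,0.02,-1],[0,0.02,0,0.02,-0.4],[0,0.02,0,0.02,-0.2],[0,0.02,0,0.02,-0.2],[0,0.02,-0.2,0,-0.2],[0,0.02,-0.6,0,-0.2],[0,0.02,-1,0,-0.2],[0,0.02,-1,0,-0.2],[0,0.02,-1,0,-0.2]])

```text
clock: 25.3
eef_pos: [0.6209, -0.1331, 0.1895]
tool_rot: [0.996, -0.09, 0.002, 0.0]
ft_force: [-0.4, 0.3, 0.1]
grip_width: 0.0341
```

Run:
```python
from h import *
from workcell import imaging,bot
o=bot.get_obs(); print(o['eef_pos'],loc(o['eef_pos']),o['ft_force'],o['tool_rot'])
im2=imaging.camera('scene')[:,:,::-1]
m=imaging.camera_model('wrist');np.save('w16.npy',m,allow_pickle=True)
im=imaging.camera('wrist')[:,:,::-1]
cv2.imwrite('pics/w16.png',im)
cv2.imwrite('pics/s16.png',cv2.resize(im2[200:350,230:400],None,fx=3.5,fy=3.5))
```

```text
[ 0.62089036 -0.13307103  0.18952443] [[ 0.0036 -0.0764]] [-0.35529839  0.34689127  0.05915886] [ 9.95900495e-01 -9.04423268e-02  1.54294998e-03  9.47378203e-05]
```

View pics/w16.png

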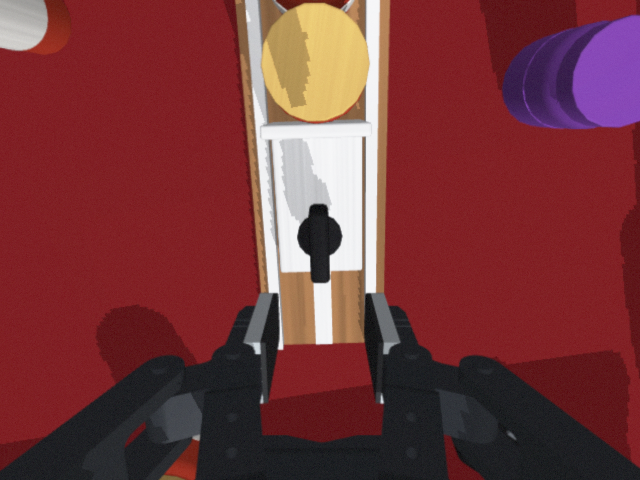

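View pics/s16.png

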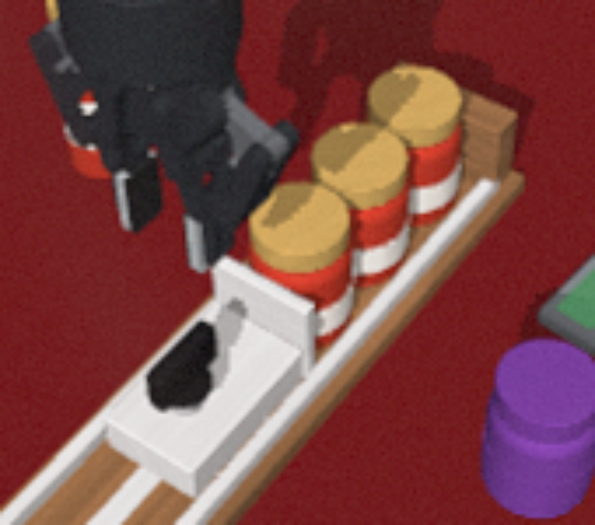

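Wing is in line with the rack and the jars look snug. I'll back off and check from the top camera.

Emit:
carry_out(moves=[[0,0,-0.3,0,-0.2],[-0.3,0,-0.6,0,-0.2],[-0.6,0.3,-0.6,0,-0.2],[-1,0.6,-0.6,0,-0.2],[-1,0.6,-0.6,0,-0.2]])

```text
clock: 25.9
eef_pos: [0.5038, -0.1751, 0.2456]
tool_rot: [0.996, -0.093, -0.005, -0.001]
ft_force: [1.5, 0.3, 0.5]
grip_width: 0.0345
```

Emit:
carry_out(moves=[[-0.3,0,0,0,-0.2],[-0.6,0,0,0,-0.2],[-1,0,0,0,-0.2],[-1,0,0,0,-0.2],[-1,0,0,0,-0.2],[-1,0,0,0,-0.2]])

```text
clock: 26.5
eef_pos: [0.4134, -0.1564, 0.248]
tool_rot: [0.996, -0.091, 0.0, -0.0]
ft_force: [-0.5, 0.0, 0.0]
grip_width: 0.034
```

Run:
```python
from h import *
from workcell import imaging,bot
o=bot.get_obs(); print(o['eef_pos'],o['ft_force'],abs(o['joint_vel']).max(),o['clock'])
t=imaging.camera_model('top'); im=imaging.camera('top')[:,:,::-1]
cv2.imwrite('pics/t17f.png',im)
cv2.imwrite('pics/t17.png',cv2.resize(im[190:290,245:450],None,fx=3.9,fy=3.9,interpolation=2))
```

```text
[ 0.41343413 -0.15636233  0.24798012] [-0.48002554  0.02415136  0.01741321] 0.01622897053028933 26.5
```

View pics/t17.png

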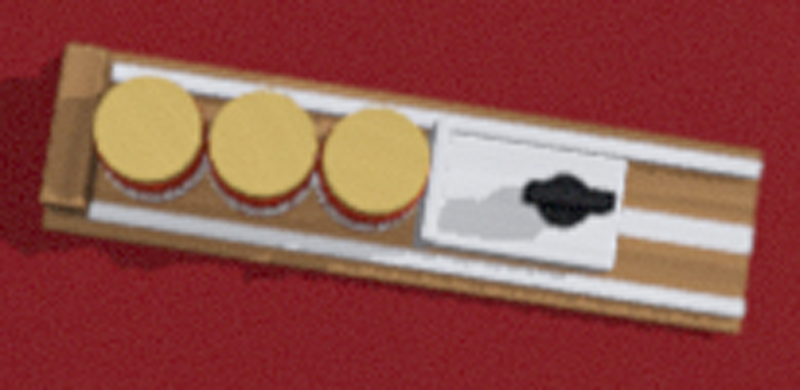

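View pics/t17f.png

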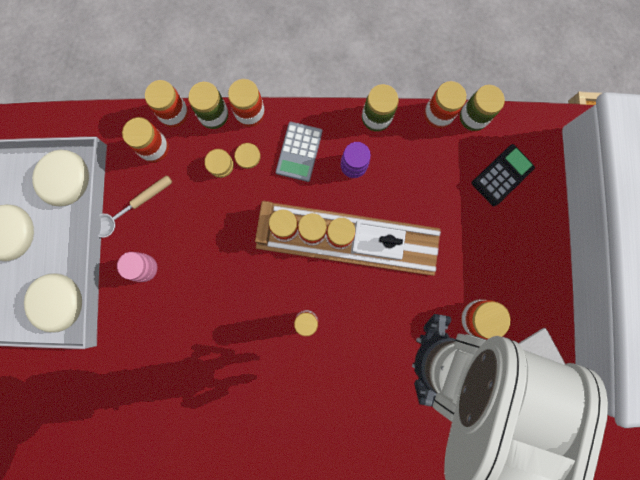

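Run:
```python
from h import *
from workcell import imaging
t=imaging.camera_model('top')
c=lambda u,v:(245+u/3.9-.4,190+v/3.9-.4)
j=onz(t,[c(147,131),c(262,144),c(375,162)],.094); print('jars loc',loc(j).tolist(),np.linalg.norm(np.diff(j,axis=0),axis=1))
k=onz(t,[c(564,201)],.056); print('knob',loc(k))
# wing angle from dark mask: wrist 1st (w2) and last (w16), top first/last
def wing(im,m,box):
    x0,y0,x1,y1=box; g=im[y0:y1,x0:x1].max(2)<75
    n,l,s,cc=cv2.connectedComponentsWithStats(g.astype(np.uint8)); i=1+s[1:,4].argmax()
    ys,xs=np.nonzero(l==i); 
    # take top & bottom end centres along long axis
    return xs+x0,ys+y0
im=cv2.imread('pics/w16.png'); m=np.load('w16.npy',allow_pickle=True).item()
xs,ys=wing(im,m,(290,195,350,288))
pts=[(xs[ys==r].min()/2+xs[ys==r].max()/2,r) for r in list(range(ys.min()+2,ys.min()+7))+list(range(ys.max()-12,ys.max()-2))]
p=onz(m,pts,.083)[:,:2]; 
a=p[:5].mean(0);b=p[5:].mean(0);d=a-b;print('wrist wing yaw',np.degrees(np.arctan2(-d[0],d[1])),'mid',loc((a+b)/2))
e=onz(m,[(366,140),(364,280)],.022)[:,:2]; d=e[0]-e[1]; print('guide inner R yaw',np.degrees(np.arctan2(-d[0],d[1])))
for r in (150,200,260): print(r,''.join('W' if im[r,q].min()>150 else 'r' if im[r,q,2]>2.5*im[r,q,1] else 'b' for q in range(250,400)))
for f in ('top0','t17f'):
    im=cv2.imread(f'pics/{f}.png'); xs,ys=wing(im,t,(360,225,412,255))
    L=[(q,(ys[xs==q].min()+ys[xs==q].max())/2) for q in list(range(xs.min()+1,xs.min()+4))+list(range(xs.max()-4,xs.max()-1))]
    p=onz(t,L,.083)[:,:2]; d=p[:3].mean(0)-p[3:].mean(0); print(f,xs.min(),xs.max(),np.degrees(np.arctan2(-d[0],d[1])))
```

```text
jars loc [[-0.0008, 0.1358], [0.0011, 0.0783], [0.0005, 0.0215]] [0.05747483 0.05678224]
knob [[ 0.0004 -0.0797]]
wrist wing yaw -9.444099750406737 mid [[ 0.0011 -0.0754]]
guide inner R yaw -9.358577464947928
150 bbbbbbbWWWWWWWWWWWWbbbWWWWWWWWWWWWWWWWWWWWWWWWWWWWWWWWWWWWWWWWWWWWWWWWWWWWWWWWWWWWWWWWWWWWWWWWWWWWWWWWWWWWWWWWWWbbbbWWWWWWWWWWWWbbbbbbbbbrrrrrrrrrrrrr
200 rrbbbbbbbbbWWWWWWWWWWWWbbbWWWWWWWWWWWWWWWWWWWWWWWWWWWWWWWWWWWWWWWWWWWWWWWWWWWWWWWWWWWWWWWWWWWWWWWWWWWWWWWWWWWWWWbbbWWWWWWWWWWWWbbbbbbbbbrrrrrrrrrrrrrr
260 rrrrrrrrbbbbbbbbWWWWWWWWWWWWbbWWWWWWWWWWWWWWWWWWWWWWWWWWWWWWbbbbbbbbbbbbbbbbbbbbWWWWWWWWWWWWWWWWWWWWWWWWWWWWWWWWbbbWWWWWWWWWWWbbbbbbbbbrrrrrrrrrrrrrrr
top0 371 392 -4.1078314076304
t17f 379 401 -7.212493554258055
```

```bash
python3 -c "
from workcell import order; print(order.job_done())"
```

```text
the job is handed in; nothing more can be done
None
```

The third jar is in the rack, the stop is snug against the row, the knob is tight again, and the job is handed in after about 26.6 s. No verdict was reported.

**What I did:** I loosened the knob to about 1.25 rad and slid the stop back about 76 mm. I stood the 58 mm jar in the channel and slid the stop up until it pressed the row against the end block at about 10 N. Then I turned the knob back until it met resistance.

**Last checks:**
- **Jars:** they measure at y = 136, 78 and 21.5 mm in the rack frame, about 57 mm apart, so touching within the measuring error.
- **Stop:** it works out at about 0.043 m, where 0.044 m was expected.
- **Knob:** the wing is in line with the rack to about 0.02 rad.
- **Arm and other jars:** the arm stands clear and still with about 0.5 N on the wrist, and the last pictures show the wide and slim jars where they started.

**What didn't agree:**
- The first grip closed on the round hub below the wing (26 mm instead of 12 mm), so I raised the gripper 9 mm and gripped again.
- The top and wrist cameras disagreed by about 1–3° on the wing and rack directions and by 2–4 mm on positions. Both are inside the tolerances.

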